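# Set round tube stubs on their foot plates for tacking

### The job

Get the post feet ready for tack welding: stand each of the three round tube stubs upright on its own foot plate, centred on the cross, the thickest tube on the largest plate, the middle one on the middle plate and the thinnest on the smallest. Set them in welding order, thickest first, then the middle one, then the thinnest, letting go of each before the next. Leave the two square tube stubs standing where they are.

Things in the scene. Friction and masses are not known exactly. Their poses are not given: they have to be found in the camera images.
- round_large_mid (a point): the thickest of the three round tube stubs: a bare steel tube standing on end, 60 mm outside diameter, 4.5 mm wall, open through the middle, 70 mm tall, about 0.4 kg, loose. The point is at its centre, on the axis, half-way up (35 mm above its foot); z is the tube's axis
- round_medium_mid (a point): the middle of the three round tube stubs: a bare steel tube standing on end, 45 mm outside diameter, 4 mm wall, open through the middle, 70 mm tall, about 0.27 kg, loose. The point is at its centre, on the axis, half-way up (35 mm above its foot); z is the tube's axis
- round_small_mid (a point): the thinnest of the three round tube stubs: a bare steel tube standing on end, 30 mm outside diameter, 3.5 mm wall, open through the middle, 70 mm tall, about 0.16 kg, loose. The point is at its centre, on the axis, half-way up (35 mm above its foot); z is the tube's axis
- plate_large_top (a point): the largest of the three square foot plates: dark steel, 110 x 110 mm, 8 mm thick, flat on the bench and fixed to it, with a small dark bolt hole mark at each corner and a small white cross at the middle. The point is at the middle of its top face; x and y run along its edges, z up
- plate_medium_top (a point): the middle-sized of the three square foot plates: dark steel, 90 x 90 mm, 8 mm thick, flat on the bench and fixed to it, with a small dark bolt hole mark at each corner and a small white cross at the middle. The point is at the middle of its top face; x and y run along its edges, z up
- plate_small_top (a point): the smallest of the three square foot plates: dark steel, 70 x 70 mm, 8 mm thick, flat on the bench and fixed to it, with a small dark bolt hole mark at each corner and a small white cross at the middle. The point is at the middle of its top face; x and y run along its edges, z up
- square_a_mid (a point): a square tube stub, to be left alone: bare steel, 40 x 40 mm outside, 4 mm wall, 70 mm tall, standing on end, loose. The point is at its centre, on the axis, half-way up; z is the tube's axis
- square_b_mid (a point): a square tube stub, to be left alone: bare steel, 50 x 50 mm outside, 4 mm wall, 70 mm tall, standing on end, loose. The point is at its centre, on the axis, half-way up; z is the tube's axis

How it is judged:
On the way, in this order (a step that is already met when the one before it is completed fails the run):
1. the thickest round tube stands released on the large plate (horizontal distance between round_large_mid and plate_large_top below 0.012 m and z of round_large_mid in the frame of plate_large_top between 0.031 and 0.039 m and angle between round_large_mid's own z axis and vertical below 0.1 rad and contact force between the fingers and round_large below 0.3 N and linear speed of round_large below 0.02 m/s), for 0.2 s.
2. the middle round tube stands released on the medium plate (horizontal distance between round_medium_mid and plate_medium_top below 0.012 m and z of round_medium_mid in the frame of plate_medium_top between 0.031 and 0.039 m and angle between round_medium_mid's own z axis and vertical below 0.1 rad and contact force between the fingers and round_medium below 0.3 N and linear speed of round_medium below 0.02 m/s), for 0.2 s.
3. the thinnest round tube stands released on the small plate (horizontal distance between round_small_mid and plate_small_top below 0.012 m and z of round_small_mid in the frame of plate_small_top between 0.031 and 0.039 m and angle between round_small_mid's own z axis and vertical below 0.1 rad and contact force between the fingers and round_small below 0.3 N and linear speed of round_small below 0.02 m/s), for 0.2 s.
At the end, for the whole second after the job is handed in: Every round tube stub stands upright (within 0.1 rad), released and at rest, on the top face of its own plate with its axis within 12 mm of the plate's middle: thickest on largest, middle on middle, thinnest on smallest. Both square stubs stand upright within 20 mm of where they began (all of step 1 and all of step 2 and all of step 3 and distance of each of square_a_mid, square_b_mid from where it was at the start of the episode below 0.02 m and angle between each of square_a_mid, square_b_mid's own z axis and vertical below 0.15 rad); the robot touches nothing.
It fails at once if a square tube stub is shifted by more than 20 mm or tipped (not (distance of square_a_mid from where it was at the start of the episode below 0.02 m and angle between square_a_mid's own z axis and vertical below 0.15 rad)).
It fails at once if a square tube stub is shifted by more than 20 mm or tipped (not (distance of square_b_mid from where it was at the start of the episode below 0.02 m and angle between square_b_mid's own z axis and vertical below 0.15 rad)).
It also fails if it takes over 96 s, if anything falls off the work surface, if the arm or the gripper's body presses on something with over 40 N, if the wrist force passes 120 N, or if a joint passes its speed limit or range.

### The arm

A 6-joint arm with a two-finger parallel gripper is mounted at the origin on the work surface. World frame = base frame: x ahead of the robot, y to its left, z up, the work surface at z = 0. Lengths are in m, angles in rad, forces in N, time in s.
With the tool pointing down it reaches from about 0.25 to 0.775 m from the base axis. Payload 4 kg.
Tool frame: the origin (TCP) lies between the finger pads; the fingertips stand 14 mm ahead of it and the grasp point (between the pads) lies 5 mm behind it; x points along the fingers, z is the direction in which the jaws open and shut, and the axes are right-handed (so a half turn about x gives the same grasp; the last joint's range is limited). The gripper opens to 94 mm and grips with 3 to 60 N. Pads are 16 mm wide; open, the fingers measure 119 mm over their backs; the gripper's body (75 mm by 177 mm) begins 78 mm behind the grasp point.
Start: joints at [-0.103, 0.087, 1.371, -0, 1.684, -0.103], TCP at [0.55, -0, 0.22] pointing down, gripper open.
Joint ranges: [-3.1, 3.1], [-0.76, 2.03], [0.27, 2.55], [-1.08, 4.22], [0.17, 2.65], [-2.57, 2.57]. Speed limits (rad/s): [2.79, 2.79, 3.14, 3.14, 3.14, 3.14].

### API

Orientations are given as [roll, pitch, yaw] about the fixed x, y, z axes, in that order (R = Rz(yaw) Ry(pitch) Rx(roll)).
In Python, from workcell import bot gives the robot as it stands.
- The arm moves only by the tool step_arm, never from a script. Its argument "moves" is a list of rows, each an object with "dp": the shift along the tool's x, y, z in m, a list of three; "turn": the turn about the tool's x in rad. In form: [{"dp": [tx, ty, tz], "turn": turn}, ...]. A call has 1 to 10 rows; each row shifts and turns the pose as measured when the row begins, along the tool's axes as they then stand; what a row does not reach is not made up. A row lasts 1/12 s, in which the tool goes at most 41.7 mm and 7.16 degrees, less where a joint would pass 70% of its speed; a pose out of reach is approached as far as the arm can. A call is refused whole if a number of a shift passes 0.0417 or a number of a turn 0.125, either way. A call with a gripper value outside its range is refused whole. "claw" is the finger opening in m, from 0 to 0.094, set as the call begins (left out, the last holds). The fingers move at their own pace and stop on an object; "squeeze" is the grip in N (left out, the last holds). Time passes only in rows, so rows that do not move let the fingers close. It gives the time, the measured TCP pose, the force and the opening at its end, in the units of the state.
- bot.observe(): the state, without advancing time (a new reading comes with each control period).
- bot.snapshot(name): name is "scene" or "side" or "wrist"; returns a dict with "color" (420x560x3 uint8, blue, green, red), "camera_matrix" (3x3 intrinsics, pixels), "k1" (the pictures are not rectified: a ray, as slopes to the right and down, at radius r is drawn at 1 + k1 r^2 times it, then the intrinsics apply), "world_from_camera" (4x4, takes a point from camera to world coordinates). Camera axes: x right, y up, looking along -z (the intrinsics and any distortion apply to the point x, -y, -z); pixel columns grow to the right and rows downward; lengths in m; the calibration is good to about 2 mm. A picture is of the moment at which its call begins. There is no depth.
- bot.hand_in(): hands the job in, once; it reports no verdict.
Trained networks look in a picture, given as the dict that the camera call returned (one of the last four; its "shot" number tells which), for a name from the list of things; names that differ only in an ending like _2 or _b are one class to them, and where a whole thing is asked for, a point or a joint stands for the part that bears it (a point fixed in the world has none). Each returns a list of dicts, best first, with "confidence" (0 to 1); they miss things now and then, are a little off and sometimes report something else, mostly with a low value. They report only what shows in the picture. A call takes as long as a camera call.
- bot.trace(picture, thing): "mask" (420x560 bool, what is visible of it) and "point" ([row, column] in pixels, amid what is visible of it).
- bot.landmark_of(picture, thing): "point" ([row, column] in pixels: a listed point, or the origin of a listed thing).
The state is a dict: "time": time; "q": joint angles; "qvel": joint speeds; "joint_torque": joint torques, N m; "tool_pos": TCP position; "tool_rot": TCP orientation; "force": force on the tool from outside, world axes, zero at the start; "moment": the same for the moment, N m; "grip_width": finger opening in m.
Only numpy, scipy, OpenCV 4.12 (cv2) and the standard library are available. Lean on these libraries where they do the work, as an engineer would, in place of code of your own. Each camera call takes 0.05 s, during which the arm holds its last target.

## Working session

There is one attempt and no reset: what is moved stays moved. The work goes in short steps, Python scripts to look and compute and a tool call to move; the robot and the scene stay as the last step left them, time stands still between calls to the robot, and variables do not carry over. Pictures are saved under pics/ and viewed, and the job is handed in when it is done.

Besides the shell and the picture viewer there is one more tool, called after ">>>" as name(argument=value, ...) on one line, values as JSON. step_arm: Moves the arm, as the interface text tells. Its arguments: {"type":"object","properties":{"moves":{"type":"array"},"claw":{"type":"number"},"squeeze":{"type":"number"}},"required":["moves"]}

```bash
mkdir -p pics; ls; cat > h.py <<'E'
import numpy as np, cv2
from workcell import bot
def ray(s,rc):
    K=np.array(s["camera_matrix"]);k1=s["k1"]
    d=np.array([(rc[1]-K[0,2])/K[0,0],(rc[0]-K[1,2])/K[1,1]])
    u=d.copy()
    for _ in range(30): u=d/(1+k1*(u@u))
    T=np.array(s["world_from_camera"])
    return T[:3,3],T[:3,:3]@np.array([u[0],-u[1],-1])
def onz(s,rc,z):
    o,v=ray(s,rc); return o+v*(z-o[2])/v[2]
def tri(rs):
    A=np.zeros((3,3));b=np.zeros(3)
    for o,v in rs:
        v=v/np.linalg.norm(v);P=np.eye(3)-np.outer(v,v);A+=P;b+=P@o
    x=np.linalg.solve(A,b)
    return x,max(np.linalg.norm(np.cross(x-o,v/np.linalg.norm(v))) for o,v in rs)
def proj(s,p):
    T=np.array(s["world_from_camera"]);c=T[:3,:3].T@(np.array(p)-T[:3,3])
    u=np.array([c[0]/-c[2],-c[1]/-c[2]]);u=u*(1+s["k1"]*(u@u));K=np.array(s["camera_matrix"])
    return np.array([K[1,1]*u[1]+K[1,2],K[0,0]*u[0]+K[0,2]])
E
python3 - <<'E'
from h import *
o=bot.observe();print(o)
names={"round_large_mid":.035,"round_medium_mid":.035,"round_small_mid":.035,"plate_large_top":.008,"plate_medium_top":.008,"plate_small_top":.008,"square_a_mid":.035,"square_b_mid":.035}
S={c:bot.snapshot(c) for c in("scene","side","wrist")}
for c,s in S.items():
    cv2.imwrite(f"pics/{c}0.png",s["color"])
    print(c,np.round(s["world_from_camera"],3).tolist())
    for n,z in names.items():
        for d in bot.landmark_of(s,n)[:3]:
            if d["confidence"]>.2: print(c,n,round(d["confidence"],2),np.round(d["point"],1),np.round(onz(s,d["point"],z),4))
E
```

```text
pics
{'time': 0.0, 'q': array([-1.03092180e-01,  8.79587743e-02,  1.37227223e+00, -2.81577658e-05,
        1.68354353e+00, -1.03126074e-01]), 'qvel': array([-4.56932647e-05, -4.21022156e-04, -2.18579133e-04, -1.95838263e-03,
       -2.87639179e-03,  4.88749925e-04]), 'joint_torque': array([ 1.28542815e-03, -3.40182602e+01, -3.02423716e+01,  7.18220207e-02,
        3.29729996e-02, -1.13141955e-04]), 'tool_pos': array([5.49489336e-01, 4.30454517e-05, 2.18292933e-01]), 'tool_rot': array([3.05129237, 1.56861427, 3.05132312]), 'force': array([0.15857101, 0.08011863, 0.32250002]), 'moment': array([-0.01369203,  0.00466048, -0.04648336]), 'grip_width': 0.09417306068937771}
scene [[-0.832, -0.408, 0.377, 0.957], [0.555, -0.611, 0.564, 0.625], [0.001, 0.678, 0.735, 0.921], [0.0, 0.0, 0.0, 1.0]]
scene round_large_mid 0.86 [375.5 385.6] [0.5843 0.3875 0.035 ]
scene round_medium_mid 0.57 [278.6 272.8] [0.6384 0.1058 0.035 ]
scene round_small_mid 0.75 [136.2 206.5] [ 0.541  -0.3616  0.035 ]
scene plate_large_top 0.69 [278.8 434.1] [0.3497 0.2766 0.008 ]
scene plate_medium_top 0.77 [239.9 346.3] [
[... 792 characters left out ...]
de plate_small_top 0.93 [237.7 347.4] [ 0.6465 -0.1275  0.008 ]
side square_a_mid 0.93 [264.6 265.6] [ 0.4288 -0.0999  0.035 ]
side square_a_mid 0.71 [323.4 385.5] [ 0.5396 -0.3596  0.035 ]
side square_b_mid 0.76 [335.9 282.3] [ 0.3543 -0.2635  0.035 ]
wrist [[1.0, -0.002, 0.002, 0.55], [0.002, 0.959, 0.282, 0.083], [-0.003, -0.282, 0.959, 0.384], [0.0, 0.0, 0.0, 1.0]]
wrist round_medium_mid 0.85 [ 78.5 365.5] [0.6328 0.1054 0.035 ]
wrist plate_medium_top 0.86 [ 86.1 170.7] [0.4422 0.0997 0.008 ]
wrist plate_medium_top 0.38 [291.9 358.5] [ 0.6478 -0.1331  0.008 ]
wrist plate_small_top 0.63 [290.6 359. ] [ 0.6483 -0.1313  0.008 ]
wrist square_b_mid 0.77 [387.1 122.6] [ 0.3567 -0.2568  0.035 ]
```

View pics/scene0.png

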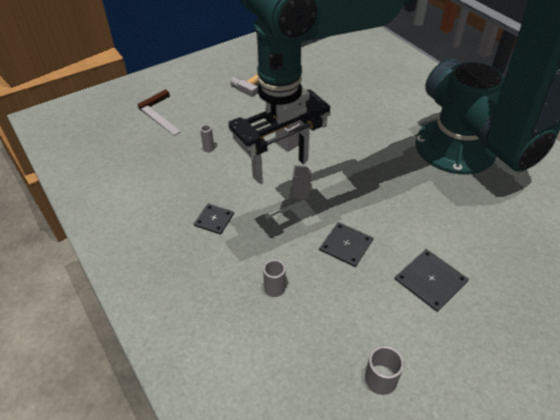

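View pics/side0.png

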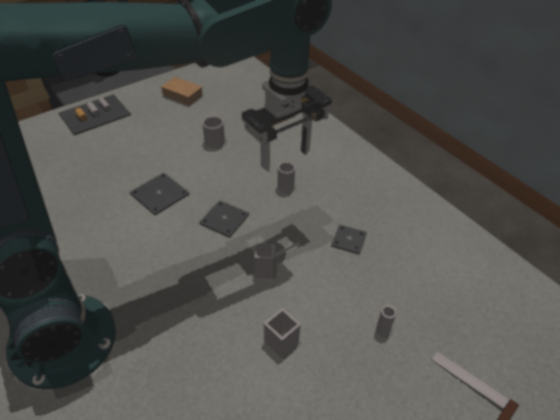

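View pics/wrist0.png

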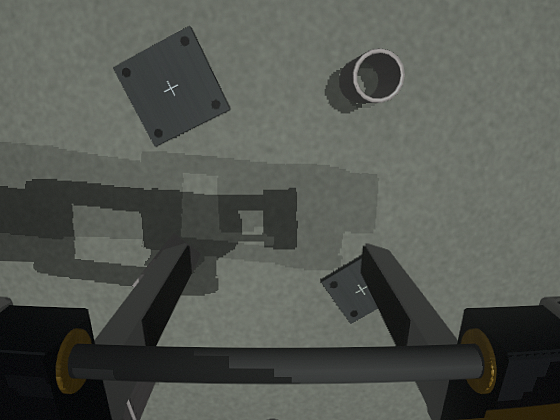

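The scene view shows the three round tubes at about (375,385), (278,273) and (137,207), and the three plate crosses at (278,432), (242,346) and (217,214). The side view shows the two square tubes at (262,265) and (333,282), and the wrist view shows the medium ring at (75,378). The networks' low-confidence second hits (square_b as round_large, round_small as square_a) are mix-ups. Next I triangulate with crosses read by eye.

```bash
python3 - <<'E'
from h import *
from scipy.spatial.transform import Rotation as R
o=bot.observe();print(np.round(R.from_euler('xyz',o['tool_rot']).as_matrix(),3))
S={c:bot.snapshot(c) for c in("scene","side","wrist")}
P={"L":dict(scene=(278,432),side=(192,159)),"M":dict(scene=(242,346.5),side=(217,225),wrist=(88.5,171)),"S":dict(scene=(217.5,214),side=(239,349.5),wrist=(290,361))}
for k,d in P.items():
    print(k,tri([ray(S[c],p) for c,p in d.items()]),[np.round(onz(S[c],p,.008)[:2],4) for c,p in d.items()])
for n in("large","medium","small"):
  rs=[]
  for c in("scene","side","wrist"):
    for d in bot.trace(S[c],f"round_{n}_mid")[:1]:
        m=d["mask"];r,cc=np.nonzero(m);print(n,c,round(d["confidence"],2),m.sum(),(r.min(),r.max(),cc.min(),cc.max()))
K={}
E
```

```text
[[ 0. -0.  1.]
 [ 0.  1.  0.]
 [-1.  0.  0.]]
L (array([0.35187658, 0.27161271, 0.00638991]), np.float64(0.0010627754077870287)) [array([0.3519, 0.2727]), array([0.352, 0.269])]
M (array([0.4427873, 0.0975729, 0.0080332]), np.float64(0.0022577742700234343)) [array([0.4408, 0.0987]), array([0.4443, 0.0964]), array([0.4431, 0.0973])]
S (array([ 0.65026208, -0.13109616,  0.00534319]), np.float64(0.002572616224764766)) [array([ 0.6496, -0.1267]), array([ 0.6479, -0.1334]), array([ 0.6519, -0.1314])]
large scene 0.59 1375 (np.int64(347), np.int64(394), np.int64(364), np.int64(402))
large side 0.69 620 (np.int64(116), np.int64(148), np.int64(202), np.int64(224))
medium scene 0.79 693 (np.int64(260), np.int64(295), np.int64(263), np.int64(284))
medium side 0.88 504 (np.int64(162), np.int64(193), np.int64(277), np.int64(294))
medium wrist 0.62 2345 (np.int64(49), np.int64(103), np.int64(338), np.int64(403))
small scene 0.55 279 (np.int64(125), np.int64(151), np.int64(201), np.int64(213))
small side 0.72 421 (np.int64(306), np.int64(335), np.int64(376), np.int64(395))
```

```bash
python3 - <<'E'
import cv2
a=cv2.imread("pics/scene0.png");b=cv2.imread("pics/side0.png")
f=lambda im,r,c:cv2.resize(im[r-32:r+32,c-32:c+32],(256,256),interpolation=cv2.INTER_CUBIC)
import numpy as np
cv2.imwrite("pics/crops.png",np.vstack([np.hstack([f(a,372,385),f(a,278,274),f(a,138,207)]),np.hstack([f(b,132,213),f(b,178,286),f(b,321,387)])]))
E
```

```text
(no output)
```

View pics/crops.png

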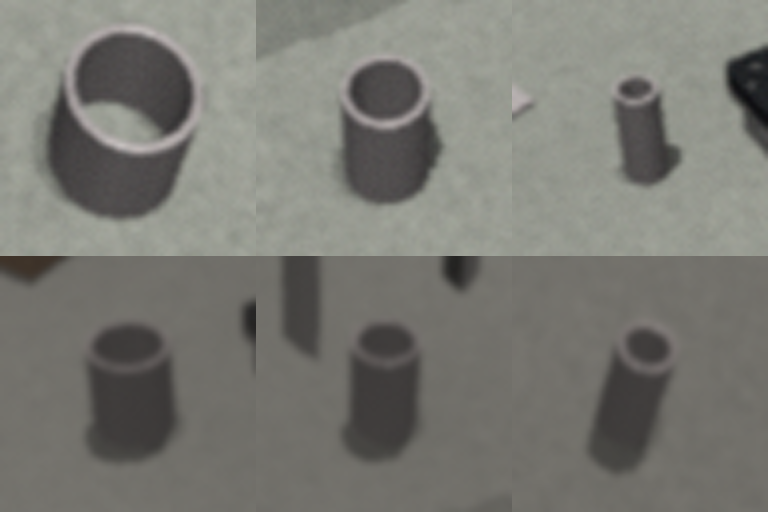

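```bash
python3 - <<'E'
from h import *
S={c:bot.snapshot(c) for c in("scene","side","wrist")}
P={"L":dict(scene=(362.5,386.3),side=(122.7,213)),"M":dict(scene=(269,274.5),side=(168.5,286.5),wrist=(75,378)),"S":dict(scene=(128.5,206.2),side=(312.2,388.5))}
for k,d in P.items():
    print(k,tri([ray(S[c],p) for c,p in d.items()]),[np.round(onz(S[c],p,.07)[:2],4) for c,p in d.items()])
E
```

```text
L (array([0.58170707, 0.37789049, 0.06551102]), np.float64(0.0012277734935120968)) [array([0.5826, 0.3798]), array([0.5796, 0.3714])]
M (array([0.63593437, 0.10582516, 0.06503976]), np.float64(0.0019365234671038518)) [array([0.6358, 0.1091]), array([0.6323, 0.0994]), array([0.6361, 0.1062])]
S (array([ 0.54300828, -0.35498329,  0.06628988]), np.float64(0.0012897825049941526)) [array([ 0.544 , -0.3496]), array([ 0.542, -0.357])]
```

>>> step_arm(moves=[{"dp": [0,0.035,0.003]},{"dp": [0,0.038,0.003]},{"dp": [0,0.038,0.003]},{"dp": [0,0.038,0.003]},{"dp": [0,0.038,0.003]},{"dp": [0,0.038,0.003]},{"dp": [0,0.038,0.003]},{"dp": [0,0.038,0.003]},{"dp": [0,0.038,0.003]},{"dp": [0,0.038,0.003]}], claw=0.094)

```text
schema error: expected keys dp, turn
```

>>> step_arm(moves=[{"dp": [0,0.035,0.003],"turn": 0},{"dp": [0,0.038,0.003],"turn": 0},{"dp": [0,0.038,0.003],"turn": 0},{"dp": [0,0.038,0.003],"turn": 0},{"dp": [0,0.038,0.003],"turn": 0},{"dp": [0,0.038,0.003],"turn": 0},{"dp": [0,0.038,0.003],"turn": 0},{"dp": [0,0.038,0.003],"turn": 0},{"dp": [0,0.038,0.003],"turn": 0},{"dp": [0,0.038,0.003],"turn": 0}], claw=0.094)

```text
time: 2.93
tool_pos: [0.5852, 0.3838, 0.219]
tool_rot: [-0.89, 1.565, -0.908]
force: [0.4, -1.0, 0.3]
grip_width: 0.094
```

```bash
cat > look.py <<'E'
import sys
from h import *
from scipy.spatial.transform import Rotation as R
def look(tag,cam="wrist"):
    s=bot.snapshot(cam);cv2.imwrite(f"pics/{tag}.png",s["color"]);return s
def st():
    o=bot.observe();print(round(o["time"],2),np.round(o["tool_pos"],4),np.round(R.from_euler('xyz',o['tool_rot']).as_matrix(),3).tolist(),np.round(o["force"],1),round(o["grip_width"],4));return o
E
python3 - <<'E'
from look import *
s=look("w1");o=st()
for d in bot.landmark_of(s,"round_large_mid")[:2]: print(d["confidence"],d["point"],onz(s,d["point"],.035))
print(proj(s,[.582,.378,.07]))
E
```

```text
2.98 [0.5839 0.3916 0.2164] [[0.001, 0.01, 1.0], [0.001, 1.0, -0.01], [-1.0, 0.001, 0.001]] [-1.3  2.7 -2.1] 0.094
0.89 [194.1, 271.1] [0.58090179 0.37641929 0.035     ]
[202.0472133  271.88995629]
```

View pics/w1.png

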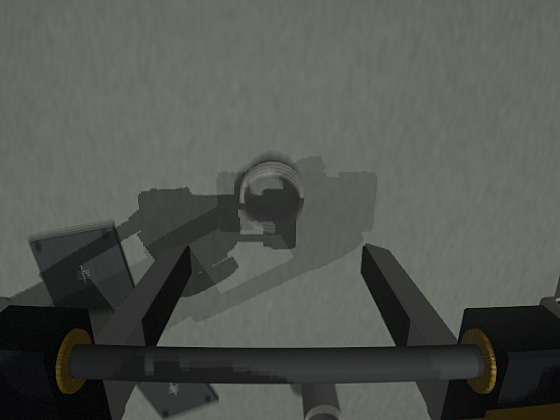

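The tube ring is near (190,272), smeared by motion because the arm was still settling. I'll look again.

```bash
python3 - <<'E'
from look import *
s=look("w2");s=look("w2b");o=st()
for n,z in(("round_large_mid",.035),("plate_large_top",.008),("plate_medium_top",.008)):
  for d in bot.landmark_of(s,n)[:2]: print(d["confidence"],d["point"],onz(s,d["point"],z))
print(proj(s,[.582,.378,.07]))
E
```

```text
3.13 [0.5849 0.3827 0.2177] [[0.002, 0.015, 1.0], [-0.006, 1.0, -0.015], [-1.0, -0.006, 0.002]] [-0.2 -0.6 -0.2] 0.094
0.6 [193.6, 270.7] [0.5793908  0.37810743 0.035     ]
0.79 [277.4, 83.4] [0.35226985 0.27031888 0.008     ]
0.93 [391.9, 174.6] [0.44512396 0.09769938 0.008     ]
[203.37214896 273.05120118]
```

View pics/w2b.png

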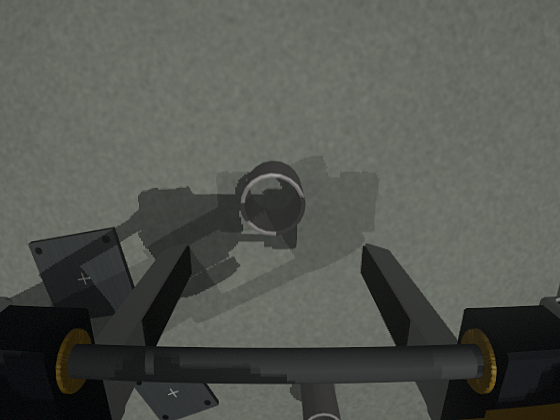

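The still picture puts the ring at (206,273), within 3 px of the triangulated projection. Descending on (0.582, 0.376).

>>> step_arm(moves=[{"dp": [0.02,-0.007,-0.003],"turn": 0},{"dp": [0.025,0,0],"turn": 0},{"dp": [0.025,0,0],"turn": 0},{"dp": [0.025,0,0],"turn": 0},{"dp": [0.015,0,0],"turn": 0},{"dp": [0,0,0],"turn": 0}])

```text
time: 3.78
tool_pos: [0.588, 0.363, 0.1156]
tool_rot: [0.116, 1.553, 0.083]
force: [-0.6, 0.6, -0.3]
grip_width: 0.0941
```

```bash
python3 - <<'E'
from look import *
s=look("w3");o=st()
E
```

```text
3.83 [0.5886 0.3631 0.1173] [[0.019, 0.033, 0.999], [0.002, 0.999, -0.033], [-1.0, 0.003, 0.019]] [-0.2 -1.1 -0.3] 0.0942
```

View pics/w3.png

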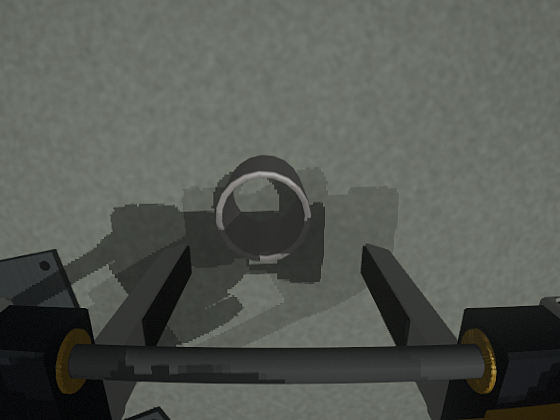

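>>> step_arm(moves=[{"dp": [0.0,0.014,-0.0065],"turn": -0.033},{"dp": [0,0,0],"turn": 0},{"dp": [0,0,0],"turn": 0}])

```text
time: 4.08
tool_pos: [0.5843, 0.377, 0.1226]
tool_rot: [0.215, 1.545, 0.214]
force: [0.7, -0.7, 0.6]
grip_width: 0.094
```

```bash
python3 - <<'E'
from look import *
for _ in range(3): s=look("w4");o=st()
E
```

```text
4.13 [0.5843 0.3776 0.1231] [[0.026, 0.0, 1.0], [0.007, 1.0, -0.0], [-1.0, 0.007, 0.026]] [-0.7  0.1  0.1] 0.094
4.18 [0.5843 0.3774 0.1228] [[0.026, 0.0, 1.0], [0.006, 1.0, -0.001], [-1.0, 0.006, 0.026]] [ 0.1 -0.3 -0. ] 0.0942
4.23 [0.5842 0.3771 0.1222] [[0.025, 0.001, 1.0], [0.006, 1.0, -0.001], [-1.0, 0.006, 0.025]] [ 0.6 -0.6  1.3] 0.0941
```

View pics/w4.png

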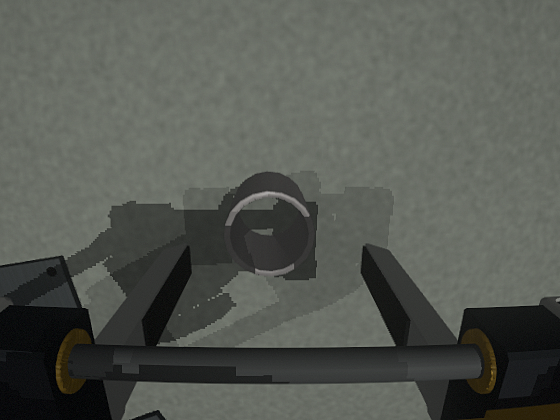

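>>> step_arm(moves=[{"dp": [0.02,0,-0.005],"turn": 0},{"dp": [0.02,0,0],"turn": 0},{"dp": [0.02,0,0],"turn": 0},{"dp": [0.015,0,0],"turn": 0}])

```text
time: 4.57
tool_pos: [0.5861, 0.3808, 0.0549]
tool_rot: [0.329, 1.527, 0.328]
force: [-0.4, 0.9, -0.3]
grip_width: 0.0943
```

```bash
python3 - <<'E'
from look import *
for _ in range(2): s=look("w5");o=st()
E
```

```text
4.62 [0.5846 0.3799 0.0512] [[0.036, -0.0, 0.999], [0.011, 1.0, -0.0], [-0.999, 0.011, 0.036]] [-0.5 -0.2 -1.6] 0.0938
4.67 [0.5846 0.3799 0.0525] [[0.036, -0.0, 0.999], [0.011, 1.0, -0.0], [-0.999, 0.011, 0.036]] [-1.2 -1.4  0.1] 0.0942
```

View pics/w5.png

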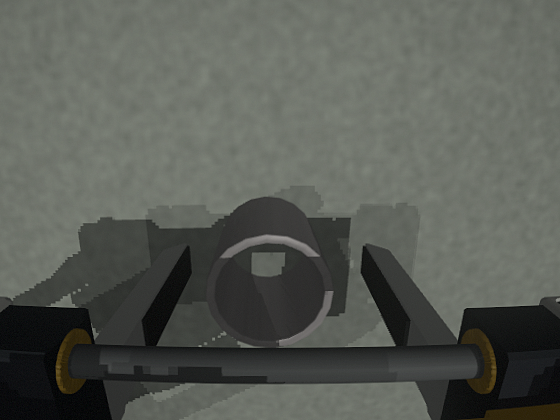

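>>> step_arm(moves=[{"dp": [0.015,-0.004,-0.004],"turn": 0},{"dp": [0,0,0],"turn": 0}])

```text
time: 4.83
tool_pos: [0.5818, 0.3765, 0.0387]
tool_rot: [0.309, 1.531, 0.309]
force: [-0.5, -0.4, -1.5]
grip_width: 0.0939
```

```bash
python3 - <<'E'
from look import *
o=st()
E
```

```text
4.83 [0.5818 0.3765 0.0387] [[0.038, -0.0, 0.999], [0.012, 1.0, -0.0], [-0.999, 0.012, 0.038]] [-0.5 -0.4 -1.5] 0.0939
```

Good position. Closing.

>>> step_arm(moves=[{"dp": [0,0,0],"turn": 0},{"dp": [0,0,0],"turn": 0},{"dp": [0,0,0],"turn": 0},{"dp": [0,0,0],"turn": 0},{"dp": [0,0,0],"turn": 0},{"dp": [0,0,0],"turn": 0}], claw=0.05, squeeze=25)

```text
time: 5.33
tool_pos: [0.5849, 0.3789, 0.0471]
tool_rot: [0.367, 1.521, 0.367]
force: [-0.4, -0.3, -1.5]
grip_width: 0.0592
```

```bash
python3 - <<'E'
from look import *
s=look("w6");o=st()
E
```

```text
5.38 [0.5852 0.379  0.0471] [[0.047, -0.001, 0.999], [0.018, 1.0, -0.0], [-0.999, 0.018, 0.047]] [-0.6  0.4  3.4] 0.0591
```

View pics/w6.png

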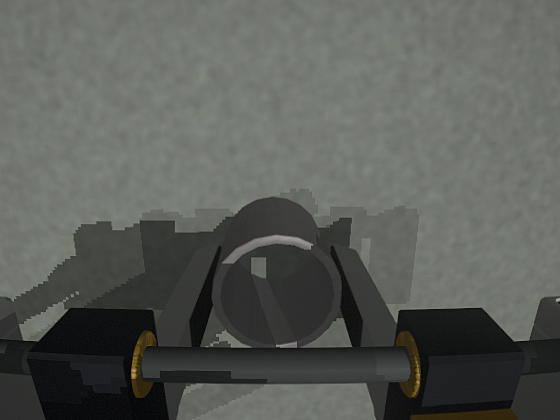

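```bash
python3 - <<'E'
from look import *
for _ in range(5):
    bot.snapshot("side");o=st();print(np.round(o["q"],4),np.round(o["qvel"],3))
E
```

```text
5.43 [0.5852 0.379  0.0471] [[0.047, -0.001, 0.999], [0.018, 1.0, -0.0], [-0.999, 0.018, 0.047]] [-0.9  1.3  2.4] 0.0591
[ 0.4966  0.4578  1.2585 -0.0066  1.3756  0.4976] [ 0.001  0.001  0.002  0.002 -0.002 -0.   ]
5.48 [0.5852 0.379  0.047 ] [[0.047, -0.0, 0.999], [0.018, 1.0, -0.0], [-0.999, 0.018, 0.047]] [-1.9 -0.6  2. ] 0.0594
[ 0.4965  0.4578  1.2586 -0.0066  1.3757  0.4976] [-0.    -0.     0.001  0.002 -0.002  0.002]
5.53 [0.5852 0.379  0.047 ] [[0.047, -0.0, 0.999], [0.018, 1.0, -0.0], [-0.999, 0.018, 0.047]] [-1.8 -0.2  1.9] 0.059
[ 0.4966  0.4578  1.2586 -0.0066  1.3756  0.4976] [ 0.001  0.001  0.001 -0.001 -0.001  0.   ]
5.58 [0.5852 0.379  0.0471] [[0.047, -0.0, 0.999], [0.018, 1.0, -0.0], [-0.999, 0.018, 0.047]] [-1.2 -0.2  2.4] 0.0591
[ 0.4966  0.4578  1.2585 -0.0066  1.3756  0.4976] [-0.003 -0.    -0.     0.002 -0.001 -0.   ]
5.63 [0.5852 0.379  0.047 ] [[0.047, -0.001, 0.999], [0.018, 1.0, -0.0], [-0.999, 0.018, 0.047]] [-1.7 -0.2  3.5] 0.0589
[ 0.4965  0.4578  1.2586 -0.0065  1.3756  0.4976] [0.    0.001 0.    0.002 0.002 0.001]
```

>>> step_arm(moves=[{"dp": [-0.03,0,0],"turn": 0},{"dp": [-0.03,0,0],"turn": 0}])

```text
time: 5.8
tool_pos: [0.5777, 0.3747, 0.0963]
tool_rot: [0.251, 1.54, 0.251]
force: [1.2, -0.1, -2.8]
grip_width: 0.0589
```

```bash
python3 - <<'E'
from look import *
for _ in range(4):
    s=look("w7");o=st()
print(np.round(o["q"],4))
E
```

```text
5.85 [0.58   0.376  0.1034] [[0.038, -0.0, 0.999], [0.012, 1.0, -0.0], [-0.999, 0.012, 0.038]] [1.4 1.  1.3] 0.0588
5.9 [0.5809 0.3766 0.1024] [[0.041, -0.0, 0.999], [0.014, 1.0, -0.0], [-0.999, 0.014, 0.041]] [ 0.3 -0.  -2.6] 0.0585
5.95 [0.58   0.3761 0.0998] [[0.038, -0.0, 0.999], [0.012, 1.0, -0.0], [-0.999, 0.012, 0.038]] [-0.2  0.3 -2.5] 0.0596
6.0 [0.5788 0.3754 0.0974] [[0.034, -0.0, 0.999], [0.01, 1.0, -0.0], [-0.999, 0.01, 0.034]] [ 0.3 -0.4 -3.9] 0.0589
[ 0.4968  0.4195  1.208  -0.0073  1.4797  0.4975]
```

View pics/w7.png

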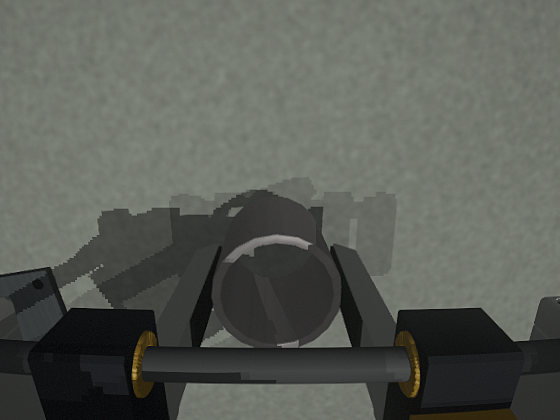

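>>> step_arm(moves=[{"dp": [-0.02,-0.006,-0.012],"turn": 0},{"dp": [0,-0.013,-0.028],"turn": 0},{"dp": [0,-0.013,-0.028],"turn": 0},{"dp": [0,-0.013,-0.028],"turn": 0},{"dp": [0,-0.013,-0.028],"turn": 0},{"dp": [0,-0.013,-0.028],"turn": 0}])

```text
time: 6.5
tool_pos: [0.4191, 0.2985, 0.0921]
tool_rot: [-0.194, 1.556, -0.197]
force: [0.2, -1.5, -3.3]
grip_width: 0.0585
```

```bash
python3 - <<'E'
from look import *
for _ in range(6):
    s=look("w8");o=st()
print(np.round(o["q"],4))
E
```

```text
6.55 [0.4104 0.2945 0.0882] [[0.0, 0.002, 1.0], [-0.01, 1.0, -0.002], [-1.0, -0.01, 0.001]] [-6.  -3.7 -6.4] 0.0588
6.6 [0.4137 0.296  0.0891] [[0.005, 0.002, 1.0], [-0.008, 1.0, -0.002], [-1.0, -0.008, 0.005]] [ 0.2 -0.  -2.8] 0.0587
6.65 [0.4174 0.2978 0.091 ] [[0.011, 0.002, 1.0], [-0.005, 1.0, -0.002], [-1.0, -0.005, 0.011]] [-0.4  0.2 -2.4] 0.0587
6.7 [0.4199 0.299  0.0928] [[0.015, 0.002, 1.0], [-0.002, 1.0, -0.002], [-1.0, -0.002, 0.015]] [ 1.2  0.1 -3.8] 0.0584
6.75 [0.4215 0.2998 0.094 ] [[0.017, 0.003, 1.0], [-0.001, 1.0, -0.003], [-1.0, -0.001, 0.017]] [ 0.1  0.3 -2.4] 0.0587
6.8 [0.4224 0.3002 0.0949] [[0.018, 0.003, 1.0], [-0.0, 1.0, -0.003], [-1.0, -0.0, 0.018]] [ 0.  -0.7 -3.5] 0.0587
[ 0.5146  0.0651  1.6452 -0.0094  1.4155  0.5186]
```

View pics/w8.png

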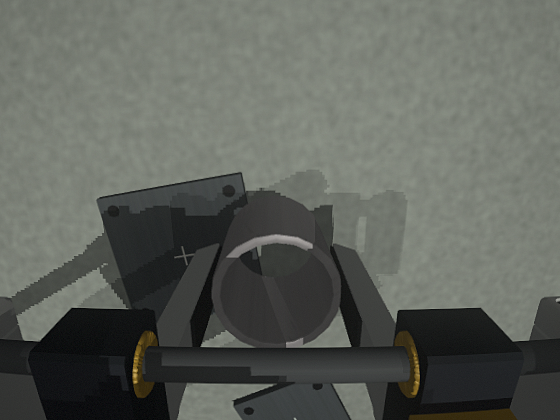

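>>> step_arm(moves=[{"dp": [0,-0.013,-0.034],"turn": 0},{"dp": [0,-0.014,-0.034],"turn": 0}])

```text
time: 6.97
tool_pos: [0.3611, 0.2759, 0.0927]
tool_rot: [0.058, 1.548, 0.052]
force: [-0.4, -0.7, -2.4]
grip_width: 0.0584
```

```bash
python3 - <<'E'
from look import *
for _ in range(8):
    s=look("w9")
o=st()
a=look("sc9","scene");b=look("si9","side");
I=[f[y-75:y+75,x-100:x+100] for f,y,x in((a["color"],270,430),(b["color"],185,160))]
cv2.imwrite("pics/c9.png",cv2.resize(np.vstack(I),None,fx=2,fy=2,interpolation=2))
for n,q in(("scene",a),("side",b)):
  for d in bot.landmark_of(q,"round_large_mid")[:1]: print(n,d["confidence"],d["point"],onz(q,d["point"],.08))
E
```

```text
7.37 [0.3616 0.2761 0.094 ] [[0.025, 0.005, 1.0], [0.002, 1.0, -0.005], [-1.0, 0.002, 0.025]] [-0.8  0.4 -3.1] 0.0583
scene 0.91 [262.8, 437.4] [0.36517593 0.28032479 0.08      ]
side 0.86 [167.3, 155.5] [0.35984114 0.27988421 0.08      ]
```

View pics/w9.png

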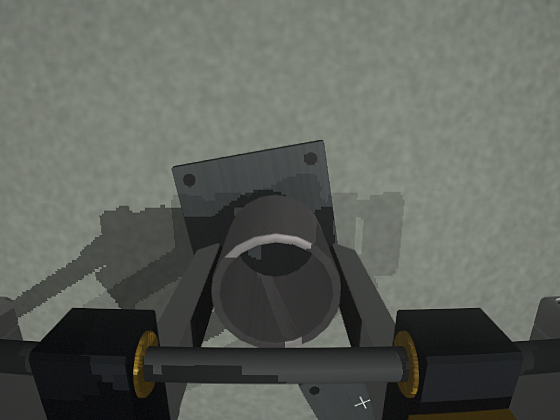

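View pics/c9.png

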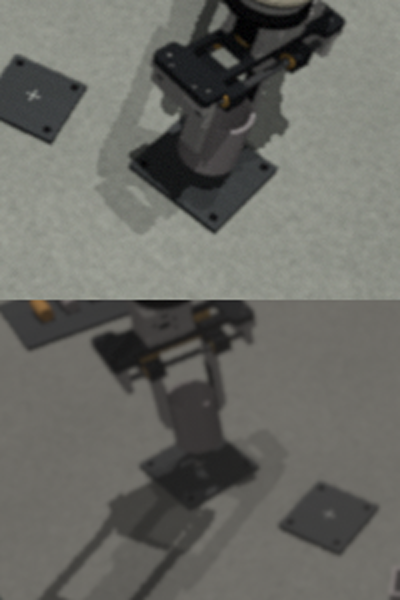

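>>> step_arm(moves=[{"dp": [0.015,-0.003,-0.012],"turn": 0},{"dp": [0.015,0,0],"turn": 0}])

```text
time: 7.73
tool_pos: [0.3525, 0.2746, 0.0662]
tool_rot: [0.198, 1.54, 0.193]
force: [-0.6, -0.4, -3.8]
grip_width: 0.0583
```

```bash
python3 - <<'E'
from look import *
for _ in range(7):
    s=look("w10")
o=st()
a=look("sc10","scene");b=look("si10","side");
I=[f[y-75:y+75,x-100:x+100] for f,y,x in((a["color"],270,430),(b["color"],185,160))]
cv2.imwrite("pics/c10.png",cv2.resize(np.vstack(I),None,fx=2,fy=2,interpolation=2))
E
```

```text
8.08 [0.3542 0.2751 0.0674] [[0.033, 0.006, 0.999], [0.007, 1.0, -0.006], [-0.999, 0.007, 0.033]] [-0.  -0.8 -2.8] 0.0581
```

View pics/w10.png

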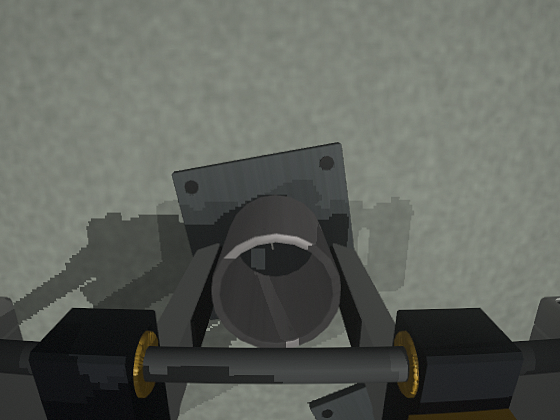

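View pics/c10.png

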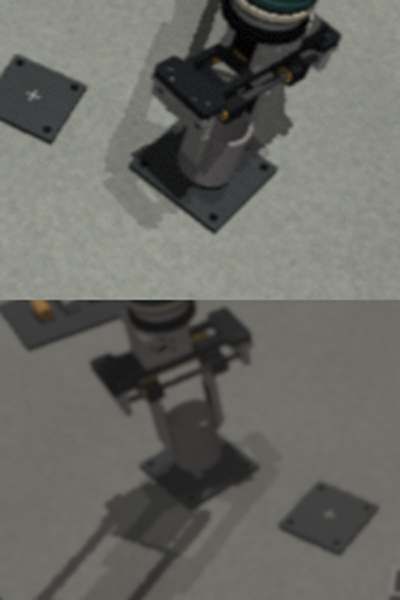

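>>> step_arm(moves=[{"dp": [0.009,-0.002,-0.004],"turn": 0}])

```text
time: 8.27
tool_pos: [0.3525, 0.2743, 0.0603]
tool_rot: [0.258, 1.532, 0.252]
force: [0.7, -0.4, -2.5]
grip_width: 0.0583
```

```bash
python3 - <<'E'
from look import *
for _ in range(5):
    s=look("w11")
o=st()
def draw(q,c,zs,r):
    im=q["color"].copy()
    for z in zs:
        pts=np.array([proj(q,[c[0]+r*np.cos(t),c[1]+r*np.sin(t),z])[::-1] for t in np.linspace(0,6.28,40)])
        cv2.polylines(im,[np.round(pts*16).astype(np.int32)],True,(0,255,0),1,cv2.LINE_AA,4)
    return im
a=look("sc11","scene");b=look("si11","side");
I=[f[y-75:y+75,x-100:x+100] for f,y,x in((draw(a,(.352,.2715),(.008,),.03),270,430),(draw(b,(.352,.2715),(.008,),.03),185,160))]
cv2.imwrite("pics/c11.png",cv2.resize(np.vstack(I),None,fx=2,fy=2,interpolation=2))
E
```

```text
8.52 [0.3501 0.2729 0.0578] [[0.032, 0.006, 0.999], [0.006, 1.0, -0.006], [-0.999, 0.007, 0.032]] [ 0.3 -0.  -2.3] 0.058
```

View pics/c11.png

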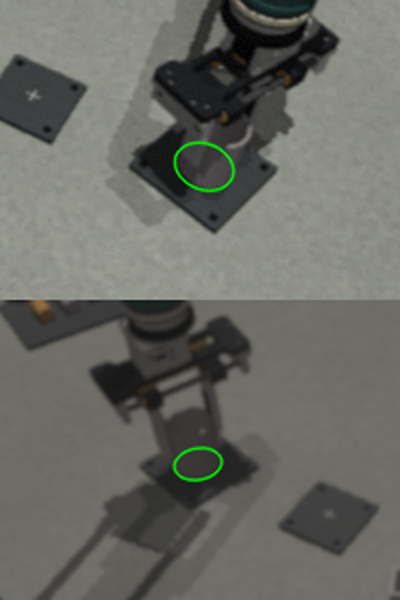

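>>> step_arm(moves=[{"dp": [0.004,-0.001,0],"turn": 0}])

```text
time: 8.7
tool_pos: [0.3515, 0.2731, 0.056]
tool_rot: [0.255, 1.535, 0.249]
force: [-6.6, -1.6, 27.2]
grip_width: 0.0582
```

```bash
python3 - <<'E'
from look import *
for _ in range(5):
    s=look("w12")
    o=st()
E
```

```text
8.75 [0.3514 0.2731 0.0562] [[0.035, 0.006, 0.999], [0.009, 1.0, -0.006], [-0.999, 0.009, 0.035]] [-1.9 -0.7  4.9] 0.0585
8.8 [0.3514 0.273  0.0562] [[0.035, 0.006, 0.999], [0.009, 1.0, -0.006], [-0.999, 0.009, 0.035]] [-2.1 -0.7  5.6] 0.0584
8.85 [0.3514 0.2731 0.0562] [[0.035, 0.006, 0.999], [0.009, 1.0, -0.006], [-0.999, 0.009, 0.035]] [-1.5  0.3  5.4] 0.0583
8.9 [0.3514 0.273  0.0561] [[0.035, 0.006, 0.999], [0.009, 1.0, -0.006], [-0.999, 0.009, 0.035]] [-2.1 -1.   4.8] 0.0584
8.95 [0.3514 0.273  0.0562] [[0.035, 0.006, 0.999], [0.009, 1.0, -0.006], [-0.999, 0.009, 0.035]] [-1.6 -0.1  5.9] 0.0582
```

Contact made (+5 N, steady). Releasing.

>>> step_arm(moves=[{"dp": [0,0,0],"turn": 0},{"dp": [0,0,0],"turn": 0}], claw=0.094)

```text
time: 9.12
tool_pos: [0.3531, 0.2739, 0.0581]
tool_rot: [0.288, 1.53, 0.282]
force: [-0.1, -0.6, -0.5]
grip_width: 0.0681
```

```bash
python3 - <<'E'
from look import *
for _ in range(7):
    s=look("w13")
    o=st()
a=look("sc13","scene");b=look("si13","side");
def draw(q,c,zs,r):
    im=q["color"].copy()
    for z in zs:
        pts=np.array([proj(q,[c[0]+r*np.cos(t),c[1]+r*np.sin(t),z])[::-1] for t in np.linspace(0,6.28,40)])
        cv2.polylines(im,[np.round(pts*16).astype(np.int32)],True,(0,255,0),1,cv2.LINE_AA,4)
    return im
cv2.imwrite("pics/w13d.png",draw(s,(.352,.2715),(.008,.078),.03))
E
```

```text
9.17 [0.3531 0.2739 0.0581] [[0.039, 0.006, 0.999], [0.011, 1.0, -0.006], [-0.999, 0.012, 0.039]] [ 0.7 -0.7 -0.1] 0.0724
9.22 [0.3529 0.2737 0.0578] [[0.039, 0.006, 0.999], [0.011, 1.0, -0.006], [-0.999, 0.011, 0.039]] [-0.8 -0.3  0.3] 0.0764
9.27 [0.3525 0.2736 0.0575] [[0.038, 0.006, 0.999], [0.011, 1.0, -0.006], [-0.999, 0.011, 0.038]] [-0.  -0.1 -0.5] 0.0801
9.32 [0.3524 0.2735 0.0572] [[0.037, 0.006, 0.999], [0.01, 1.0, -0.006], [-0.999, 0.01, 0.037]] [-0.5 -0.   0. ] 0.0843
9.37 [0.3522 0.2734 0.0571] [[0.037, 0.006, 0.999], [0.01, 1.0, -0.006], [-0.999, 0.01, 0.037]] [ 0.7 -0.1 -0.3] 0.0883
9.42 [0.3522 0.2734 0.057 ] [[0.037, 0.006, 0.999], [0.01, 1.0, -0.006], [-0.999, 0.01, 0.037]] [0.1 0.4 0.6] 0.0916
9.47 [0.3521 0.2734 0.057 ] [[0.037, 0.006, 0.999], [0.01, 1.0, -0.006], [-0.999, 0.01, 0.037]] [-0.7  1.5  0.1] 0.093
```

View pics/w13d.png

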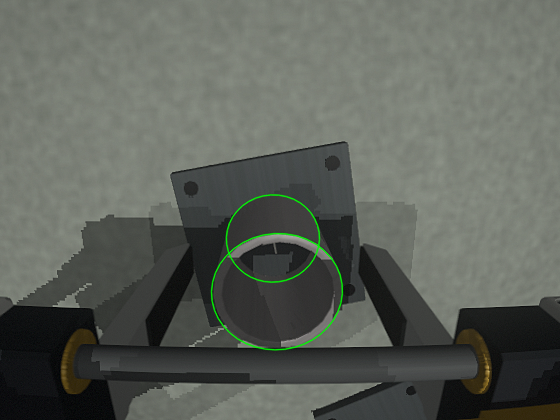

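Released. The ring and foot match the target circles within a few pixels. Lifting straight up, then going to the medium tube.

>>> step_arm(moves=[{"dp": [-0.03,0,0],"turn": 0},{"dp": [-0.035,0,0],"turn": 0},{"dp": [-0.035,0,0],"turn": 0}])

```text
time: 9.82
tool_pos: [0.3426, 0.2688, 0.1495]
tool_rot: [-0.112, 1.554, -0.118]
force: [0.8, 0.2, -0.8]
grip_width: 0.0941
```

```bash
python3 - <<'E'
from look import *
for _ in range(6):
    s=look("w14")
o=st()
E
```

```text
10.12 [0.3432 0.2691 0.1485] [[0.019, 0.006, 1.0], [-0.001, 1.0, -0.006], [-1.0, -0.001, 0.019]] [-0.1 -0.3 -0.4] 0.0943
```

View pics/w14.png

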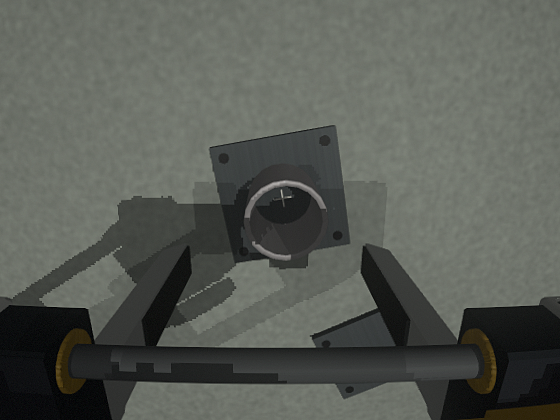

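Tube one stands with the cross in view at (199,285) inside it. Moving to the medium tube.

>>> step_arm(moves=[{"dp": [0,-0.008,0.015],"turn": 0},{"dp": [0,-0.018,0.033],"turn": 0},{"dp": [0,-0.018,0.033],"turn": 0},{"dp": [0,-0.018,0.033],"turn": 0},{"dp": [0,-0.018,0.033],"turn": 0},{"dp": [0,-0.018,0.033],"turn": 0},{"dp": [0,-0.018,0.033],"turn": 0},{"dp": [0,-0.018,0.033],"turn": 0},{"dp": [0,-0.012,0.02],"turn": 0}])

```text
time: 10.87
tool_pos: [0.6063, 0.1163, 0.1293]
tool_rot: [-2.737, 1.554, -2.732]
force: [-0.6, -0.2, -0.3]
grip_width: 0.0939
```

```bash
python3 - <<'E'
from look import *
for _ in range(7):
    s=look("w15")
o=st();print(proj(s,[.636,.106,.07]))
E
```

```text
11.22 [0.6035 0.1197 0.132 ] [[-0.013, -0.008, 1.0], [-0.005, 1.0, 0.008], [-1.0, -0.005, -0.013]] [ 0.2 -0.1 -0.3] 0.094
[248.12475016 324.38124253]
```

View pics/w15.png

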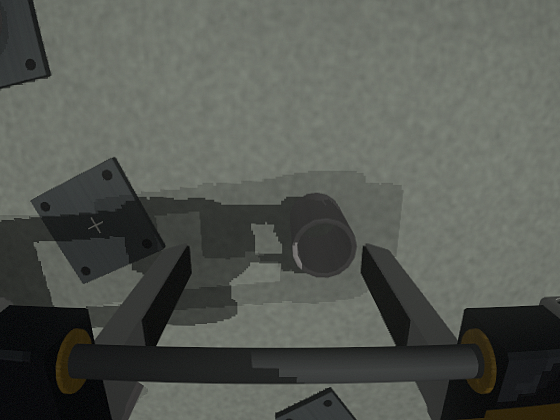

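>>> step_arm(moves=[{"dp": [0,-0.013,0.032],"turn": 0.008}])

```text
time: 11.3
tool_pos: [0.6301, 0.1103, 0.1311]
tool_rot: [-2.941, 1.551, -2.936]
force: [1.1, -0.0, -0.8]
grip_width: 0.0939
```

```bash
python3 - <<'E'
from look import *
for _ in range(7):
    s=look("w16")
o=st();print(proj(s,[.636,.106,.07]))
E
```

```text
11.65 [0.635  0.1078 0.1326] [[-0.012, -0.001, 1.0], [-0.005, 1.0, 0.001], [-1.0, -0.005, -0.012]] [ 0.5 -0.7  0.4] 0.0939
[231.09426939 278.51200259]
```

>>> step_arm(moves=[{"dp": [0.03,-0.001,0.002],"turn": 0},{"dp": [0.025,0,0],"turn": 0}])

```text
time: 11.82
tool_pos: [0.6403, 0.1082, 0.0862]
tool_rot: [-0.612, 1.565, -0.609]
force: [-0.4, 0.1, -1.2]
grip_width: 0.0937
```

```bash
python3 - <<'E'
from look import *
for _ in range(7):
    s=look("w17")
o=st();print(proj(s,[.636,.106,.07]))
E
```

```text
12.17 [0.6414 0.1079 0.0881] [[0.006, -0.002, 1.0], [-0.003, 1.0, 0.002], [-1.0, -0.003, 0.006]] [1.  0.8 0.4] 0.0936
[259.31614606 266.16065595]
```

View pics/w17.png

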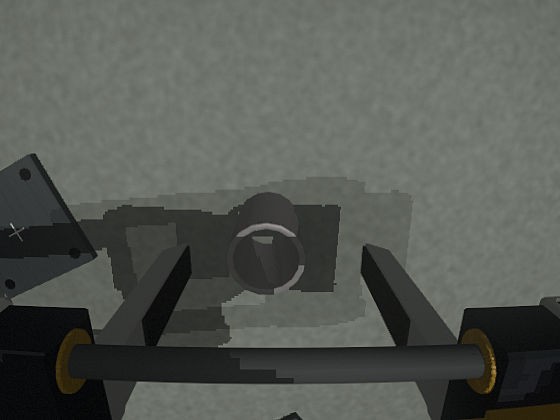

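>>> step_arm(moves=[{"dp": [0.025,-0.002,-0.006],"turn": 0},{"dp": [0.022,0,-0.001],"turn": 0}])

```text
time: 12.33
tool_pos: [0.6411, 0.1065, 0.0504]
tool_rot: [-0.077, 1.546, -0.074]
force: [0.4, 0.0, -1.1]
grip_width: 0.094
```

```bash
python3 - <<'E'
from look import *
for _ in range(7):
    s=look("w18")
o=st();print(proj(s,[.636,.106,.07]))
E
```

```text
12.68 [0.6416 0.1066 0.0507] [[0.024, -0.002, 1.0], [-0.002, 1.0, 0.002], [-1.0, -0.002, 0.024]] [ 0.2  0.2 -0.5] 0.0937
[290.88704462 264.49191582]
```

View pics/w18.png

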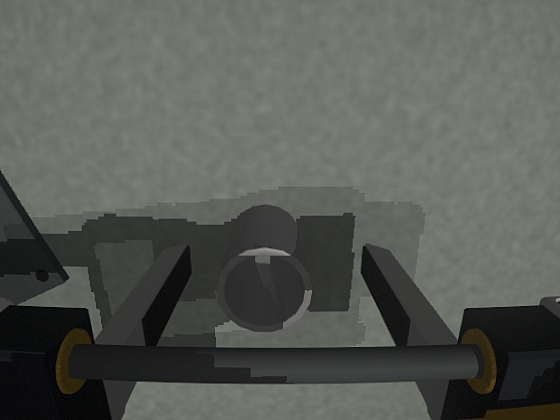

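>>> step_arm(moves=[{"dp": [0.012,0,-0.006],"turn": 0}])

```text
time: 12.77
tool_pos: [0.6393, 0.1067, 0.0428]
tool_rot: [-0.036, 1.538, -0.034]
force: [-0.4, 0.1, 0.6]
grip_width: 0.0934
```

```bash
python3 - <<'E'
from look import *
for _ in range(5):
    s=look("w19")
o=st()
E
```

```text
13.02 [0.6364 0.1066 0.0394] [[0.025, -0.002, 1.0], [-0.002, 1.0, 0.002], [-1.0, -0.002, 0.025]] [ 1.5 -0.5  1.2] 0.0943
```

>>> step_arm(moves=[{"dp": [0,0,0],"turn": 0}], claw=0.035, squeeze=25)

```text
time: 13.1
tool_pos: [0.6369, 0.1066, 0.0401]
tool_rot: [-0.063, 1.545, -0.06]
force: [-0.5, 0.3, -0.5]
grip_width: 0.0902
```

```bash
python3 - <<'E'
from look import *
for _ in range(14):
    s=look("w20")
o=st()
E
```

```text
13.8 [0.6361 0.1066 0.0394] [[0.024, -0.002, 1.0], [-0.002, 1.0, 0.002], [-1.0, -0.002, 0.024]] [-0.4  0.2  0.9] 0.0449
```

View pics/w20.png

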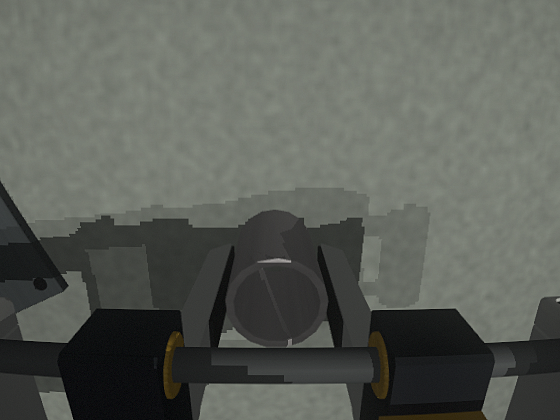

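>>> step_arm(moves=[{"dp": [-0.03,0,0],"turn": 0},{"dp": [-0.03,0,0],"turn": 0}])

```text
time: 13.97
tool_pos: [0.6284, 0.1061, 0.0897]
tool_rot: [-0.662, 1.565, -0.66]
force: [0.5, 0.1, -2.2]
grip_width: 0.0452
```

```bash
python3 - <<'E'
from look import *
for _ in range(8):
    s=look("w21")
o=st()
E
```

```text
14.37 [0.6285 0.1061 0.0887] [[0.005, -0.002, 1.0], [-0.003, 1.0, 0.002], [-1.0, -0.003, 0.005]] [-0.9  0.8 -3.7] 0.0451
```

>>> step_arm(moves=[{"dp": [-0.01,0,-0.025],"turn": 0},{"dp": [0,-0.002,-0.03],"turn": 0},{"dp": [0,-0.002,-0.03],"turn": 0},{"dp": [0,-0.002,-0.03],"turn": 0},{"dp": [0,-0.002,-0.025],"turn": 0}])

```text
time: 14.78
tool_pos: [0.4844, 0.0969, 0.0885]
tool_rot: [-2.532, 1.563, -2.531]
force: [0.6, 0.7, -3.1]
grip_width: 0.0452
```

```bash
python3 - <<'E'
from look import *
for _ in range(8):
    s=look("w22")
o=st();print(proj(s,[.443,.0975,.008]))
E
```

```text
15.18 [0.4883 0.0971 0.0904] [[-0.002, -0.001, 1.0], [-0.004, 1.0, 0.001], [-1.0, -0.004, -0.002]] [ 0.6  0.3 -2.7] 0.0452
[218.54511999 214.04605246]
```

View pics/w22.png

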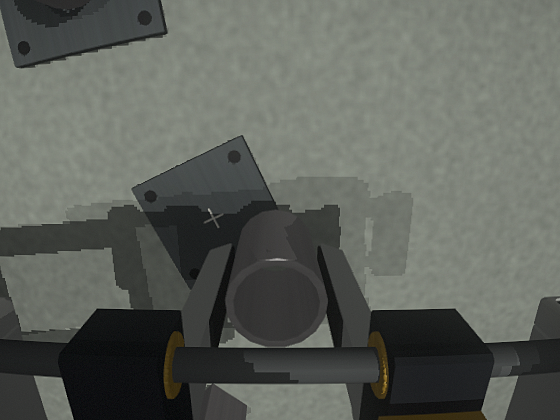

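>>> step_arm(moves=[{"dp": [0.005,0.001,-0.023],"turn": 0},{"dp": [0.005,0,-0.022],"turn": 0}])

```text
time: 15.35
tool_pos: [0.4489, 0.098, 0.0818]
tool_rot: [-0.673, 1.565, -0.674]
force: [-1.3, -0.5, -2.7]
grip_width: 0.0448
```

```bash
python3 - <<'E'
from look import *
for _ in range(8):
    s=look("w23")
o=st();print(proj(s,[.443,.0975,.008]))
E
```

```text
15.75 [0.4493 0.0979 0.0823] [[0.006, 0.0, 1.0], [-0.004, 1.0, -0.0], [-1.0, -0.004, 0.006]] [-0.7  0.4 -2.8] 0.0451
[223.38062019 265.92230865]
```

>>> step_arm(moves=[{"dp": [0.015,0,-0.007],"turn": 0},{"dp": [0.013,0,0],"turn": 0}])

```text
time: 15.92
tool_pos: [0.447, 0.098, 0.0575]
tool_rot: [-0.199, 1.556, -0.2]
force: [-1.2, -0.5, -3.1]
grip_width: 0.0449
```

```bash
python3 - <<'E'
from look import *
for _ in range(7):
    s=look("w24")
o=st();print(proj(s,[.443,.0975,.008]))
E
```

```text
16.27 [0.4477 0.0981 0.0586] [[0.016, 0.001, 1.0], [-0.003, 1.0, -0.001], [-1.0, -0.003, 0.016]] [-0.   0.9 -2.8] 0.0454
[235.93422283 267.10035857]
```

View pics/w24.png

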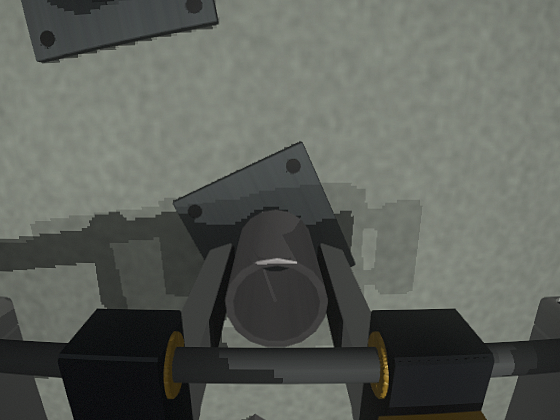

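>>> step_arm(moves=[{"dp": [0.008,0,-0.006],"turn": 0}])

```text
time: 16.35
tool_pos: [0.4445, 0.0982, 0.0527]
tool_rot: [-0.106, 1.549, -0.108]
force: [0.6, 0.1, -2.6]
grip_width: 0.0448
```

```bash
python3 - <<'E'
from look import *
for _ in range(6):
    s=look("w25")
o=st()
E
```

```text
16.65 [0.4419 0.0981 0.0505] [[0.016, 0.001, 1.0], [-0.003, 1.0, -0.001], [-1.0, -0.003, 0.016]] [ 0.7  0.6 -3.1] 0.0447
```

>>> step_arm(moves=[{"dp": [0.004,0,0],"turn": 0}])

```text
time: 16.73
tool_pos: [0.4429, 0.0981, 0.0475]
tool_rot: [-0.143, 1.552, -0.143]
force: [0.0, 0.2, 28.1]
grip_width: 0.0452
```

```bash
python3 - <<'E'
from look import *
for _ in range(5):
    s=look("w26")
o=st()
E
```

```text
16.98 [0.443  0.0981 0.0476] [[0.019, 0.001, 1.0], [-0.003, 1.0, -0.001], [-1.0, -0.003, 0.019]] [ 0.2 -0.3  3.7] 0.0445
```

Contact. Releasing.

>>> step_arm(moves=[{"dp": [0,0,0],"turn": 0}], claw=0.094)

```text
time: 17.07
tool_pos: [0.4433, 0.0981, 0.0478]
tool_rot: [-0.134, 1.551, -0.135]
force: [0.4, -0.1, -0.2]
grip_width: 0.0489
```

```bash
cat >> look.py <<'E'
def draw(q,c,zs,r):
    im=q["color"].copy()
    for z in zs:
        pts=np.array([proj(q,[c[0]+r*np.cos(t),c[1]+r*np.sin(t),z])[::-1] for t in np.linspace(0,6.28,40)])
        cv2.polylines(im,[np.round(pts*16).astype(np.int32)],True,(0,255,0),1,cv2.LINE_AA,4)
    return im
E
python3 - <<'E'
from look import *
for _ in range(12):
    s=look("w27")
o=st();cv2.imwrite("pics/w27d.png",draw(s,(.4425,.0975),(.008,.078),.0225))
E
```

```text
17.67 [0.4429 0.0981 0.0475] [[0.018, 0.001, 1.0], [-0.003, 1.0, -0.001], [-1.0, -0.003, 0.018]] [-0.2 -0.9  0.2] 0.0933
```

View pics/w27d.png

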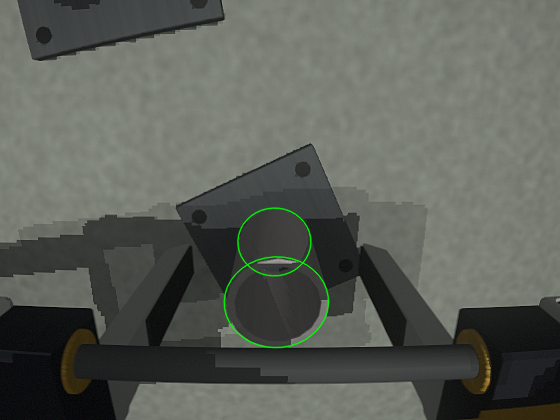

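Placed on target: the ring sits on the drawn circle at (302,276). Lifting.

>>> step_arm(moves=[{"dp": [-0.03,0,0],"turn": 0},{"dp": [-0.035,0,0],"turn": 0},{"dp": [-0.035,0,0],"turn": 0},{"dp": [-0.035,0,0],"turn": 0}])

```text
time: 18.0
tool_pos: [0.4335, 0.0977, 0.1761]
tool_rot: [-2.449, 1.563, -2.45]
force: [1.0, -0.6, 0.7]
grip_width: 0.0939
```

```bash
python3 - <<'E'
from look import *
for _ in range(8):
    s=look("w28")
o=st()
E
```

```text
18.4 [0.4332 0.0977 0.1733] [[-0.008, 0.001, 1.0], [-0.005, 1.0, -0.001], [-1.0, -0.005, -0.008]] [-0.4 -0.1  0. ] 0.0938
```

View pics/w28.png

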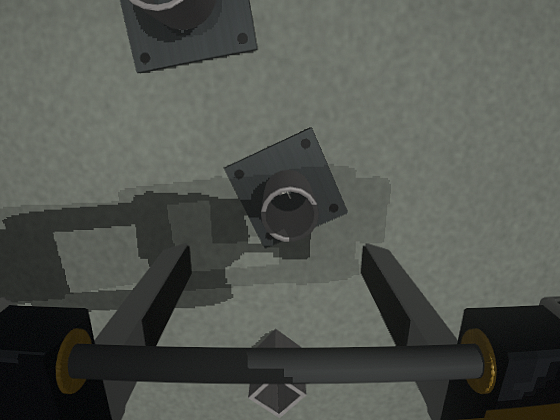

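Both tubes stand and the crosses are visible in their bores. Now the thin tube.

>>> step_arm(moves=[{"dp": [0,-0.018,0.005],"turn": 0},{"dp": [0,-0.037,0.01],"turn": 0},{"dp": [0,-0.037,0.01],"turn": 0},{"dp": [0,-0.037,0.01],"turn": 0},{"dp": [0,-0.037,0.01],"turn": 0},{"dp": [0,-0.037,0.01],"turn": 0},{"dp": [0,-0.037,0.01],"turn": 0},{"dp": [0,-0.037,0.01],"turn": 0},{"dp": [0,-0.037,0.01],"turn": 0},{"dp": [0,-0.025,0.005],"turn": 0}])

```text
time: 19.23
tool_pos: [0.5198, -0.2482, 0.1543]
tool_rot: [2.946, 1.536, 2.958]
force: [-0.2, 0.6, 0.1]
grip_width: 0.0939
```

```bash
python3 - <<'E'
from look import *
for _ in range(8):
    s=look("w29")
o=st();print(proj(s,[.543,-.354,.07]),proj(s,[.65,-.131,.008]))
E
```

```text
19.63 [ 0.5201 -0.2437  0.1567] [[-0.032, -0.016, 0.999], [0.006, 1.0, 0.016], [-0.999, 0.006, -0.032]] [0.3 0.4 0.5] 0.094
[344.74650165 304.33347292] [ 71.94391547 438.75410575]
```

View pics/w29.png

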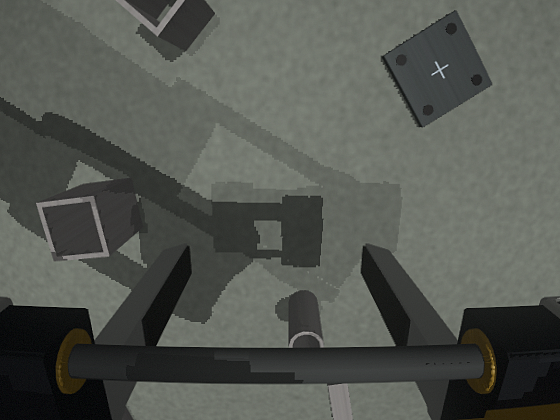

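>>> step_arm(moves=[{"dp": [0,-0.03,0.006],"turn": 0.01},{"dp": [0,-0.037,0.008],"turn": 0.01},{"dp": [0,-0.035,0.006],"turn": 0}])

```text
time: 19.88
tool_pos: [0.5427, -0.3369, 0.1581]
tool_rot: [2.871, 1.54, 2.881]
force: [0.0, 0.2, -0.7]
grip_width: 0.0937
```

```bash
python3 - <<'E'
from look import *
for _ in range(8):
    s=look("w30")
o=st();print(proj(s,[.543,-.354,.07]))
E
```

```text
20.28 [ 0.542  -0.3364  0.1577] [[-0.03, -0.008, 1.0], [0.008, 1.0, 0.009], [-1.0, 0.009, -0.03]] [ 0.3  0.2 -0.5] 0.0936
[240.70711384 280.44745232]
```

View pics/w30.png

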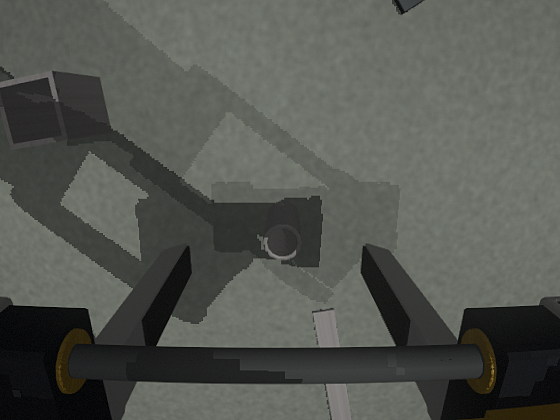

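```bash
python3 - <<'E'
from look import *
s=look("w31")
for p in((310,313),(310,332),(418,330),(418,350)): print(onz(s,p,.01))
print(onz(s,(243,281),.07))
E
```

```text
[ 0.57590087 -0.45120551  0.01      ]
[ 0.59489923 -0.45078846  0.01      ]
[ 0.60195211 -0.59368565  0.01      ]
[ 0.62479221 -0.59332515  0.01      ]
[ 0.54347099 -0.35600061  0.07      ]
```

>>> step_arm(moves=[{"dp": [0.015,-0.018,0.001],"turn": 0.008},{"dp": [0.025,0,0],"turn": 0},{"dp": [0.025,0,0],"turn": 0}])

```text
time: 20.58
tool_pos: [0.546, -0.3543, 0.1012]
tool_rot: [-2.967, 1.555, -2.962]
force: [0.2, -0.5, -0.9]
grip_width: 0.0939
```

```bash
python3 - <<'E'
from look import *
for _ in range(8):
    s=look("w32")
o=st();print(proj(s,[.543,-.355,.07]))
E
```

```text
20.98 [ 0.546  -0.3549  0.1024] [[-0.016, -0.004, 1.0], [-0.003, 1.0, 0.004], [-1.0, -0.003, -0.016]] [0.5 0.3 0.6] 0.0937
[246.15709103 271.42380472]
```

View pics/w32.png

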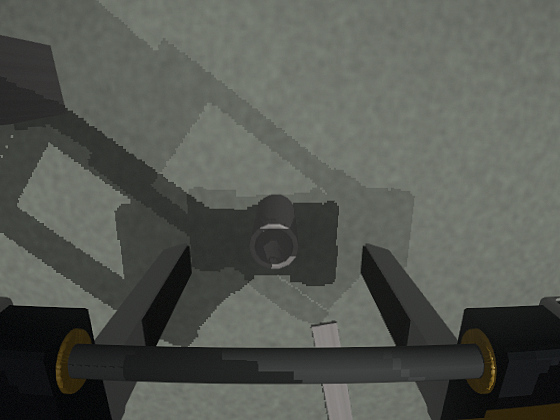

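>>> step_arm(moves=[{"dp": [0.022,0,-0.003],"turn": 0},{"dp": [0.02,0,-0.001],"turn": 0},{"dp": [0.02,0,-0.001],"turn": 0}])

```text
time: 21.23
tool_pos: [0.5464, -0.3594, 0.0512]
tool_rot: [-1.463, 1.554, -1.458]
force: [-0.2, -0.9, 1.1]
grip_width: 0.0941
```

```bash
python3 - <<'E'
from look import *
for _ in range(7):
    s=look("w33")
o=st();print(proj(s,[.543,-.355,.07]))
E
```

```text
21.58 [ 0.546  -0.3591  0.051 ] [[0.0, -0.005, 1.0], [-0.015, 1.0, 0.005], [-1.0, -0.015, 0.0]] [ 0.7 -1.   0.1] 0.0939
[281.93480774 269.19527723]
```

View pics/w33.png

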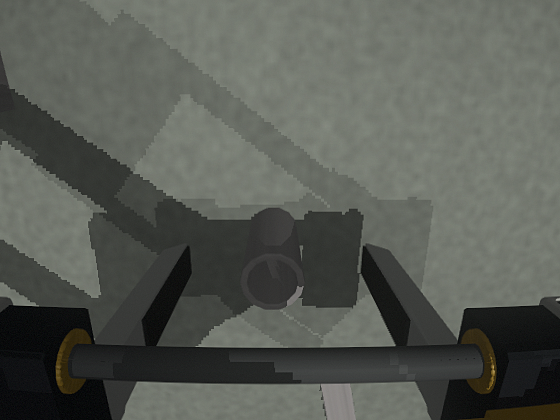

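>>> step_arm(moves=[{"dp": [0.012,0.005,-0.002],"turn": 0}])

```text
time: 21.67
tool_pos: [0.5463, -0.3565, 0.043]
tool_rot: [-1.263, 1.549, -1.259]
force: [-0.1, 0.0, 0.7]
grip_width: 0.0941
```

```bash
python3 - <<'E'
from look import *
for _ in range(6):
    s=look("w34")
o=st();print(proj(s,[.543,-.355,.07]))
E
```

```text
21.97 [ 0.544  -0.3543  0.039 ] [[0.0, -0.005, 1.0], [-0.015, 1.0, 0.005], [-1.0, -0.015, 0.0]] [-1.   0.1  0.6] 0.0937
[306.3024763  273.59476859]
```

>>> step_arm(moves=[{"dp": [0,0,0],"turn": 0}], claw=0.02, squeeze=25)

```text
time: 22.05
tool_pos: [0.5441, -0.3544, 0.0392]
tool_rot: [-1.553, 1.555, -1.548]
force: [-0.2, -0.7, -0.3]
grip_width: 0.0903
```

```bash
python3 - <<'E'
from look import *
for _ in range(18):
    s=look("w35")
o=st()
E
```

```text
22.95 [ 0.544  -0.3543  0.039 ] [[0.0, -0.005, 1.0], [-0.015, 1.0, 0.005], [-1.0, -0.015, 0.0]] [1.  0.3 0.2] 0.0305
```

View pics/w35.png

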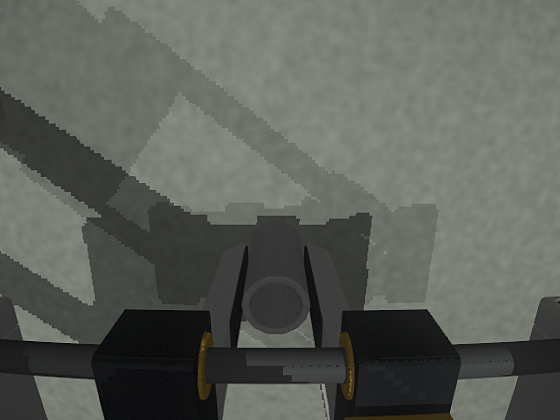

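>>> step_arm(moves=[{"dp": [-0.03,0,0],"turn": 0},{"dp": [-0.03,0,0],"turn": 0}])

```text
time: 23.12
tool_pos: [0.5393, -0.3498, 0.0901]
tool_rot: [-2.916, 1.555, -2.911]
force: [-0.5, -0.1, -0.6]
grip_width: 0.0302
```

```bash
python3 - <<'E'
from look import *
for _ in range(7):
    s=look("w36")
o=st()
E
```

```text
23.47 [ 0.5392 -0.3498  0.0887] [[-0.015, -0.005, 1.0], [-0.004, 1.0, 0.005], [-1.0, -0.004, -0.015]] [-0.2 -0.  -1.5] 0.03
```

>>> step_arm(moves=[{"dp": [-0.01,0.015,0.007],"turn": 0},{"dp": [0,0.03,0.014],"turn": 0},{"dp": [0,0.03,0.014],"turn": 0},{"dp": [0,0.03,0.014],"turn": 0},{"dp": [0,0.03,0.014],"turn": 0},{"dp": [0,0.03,0.014],"turn": 0},{"dp": [0,0.02,0.01],"turn": 0}])

```text
time: 24.05
tool_pos: [0.6205, -0.1615, 0.0812]
tool_rot: [3.026, 1.535, 3.018]
force: [-0.0, -0.4, -2.3]
grip_width: 0.0299
```

```bash
python3 - <<'E'
from look import *
for _ in range(8):
    s=look("w37")
o=st();print(proj(s,[.65,-.131,.008]))
E
```

```text
24.45 [ 0.62   -0.1662  0.0832] [[-0.034, 0.012, 0.999], [0.002, 1.0, -0.011], [-0.999, 0.002, -0.034]] [-0.  -0.3 -1.2] 0.0304
[174.47156531 323.12401477]
```

View pics/w37.png

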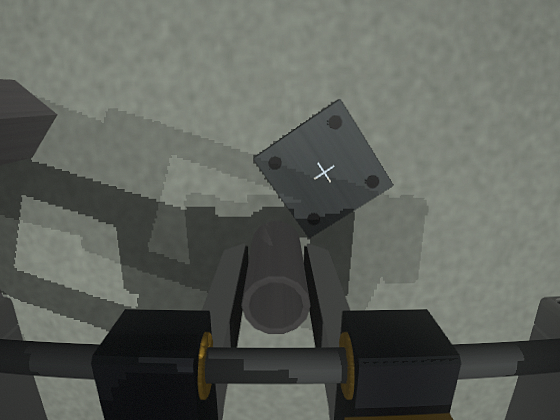

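>>> step_arm(moves=[{"dp": [0,0.018,0.016],"turn": -0.01},{"dp": [0,0.018,0.016],"turn": 0}])

```text
time: 24.62
tool_pos: [0.65, -0.1365, 0.0826]
tool_rot: [-3.128, 1.536, -3.139]
force: [0.5, -0.2, -1.4]
grip_width: 0.0305
```

```bash
python3 - <<'E'
from look import *
for _ in range(8):
    s=look("w38")
o=st();print(proj(s,[.6505,-.13,.008]))
E
```

```text
25.02 [ 0.6497 -0.1358  0.0825] [[-0.035, 0.009, 0.999], [-0.0, 1.0, -0.009], [-0.999, -0.001, -0.035]] [ 0.3  0.5 -1.9] 0.0303
[215.1831467  280.66843355]
```

View pics/w38.png

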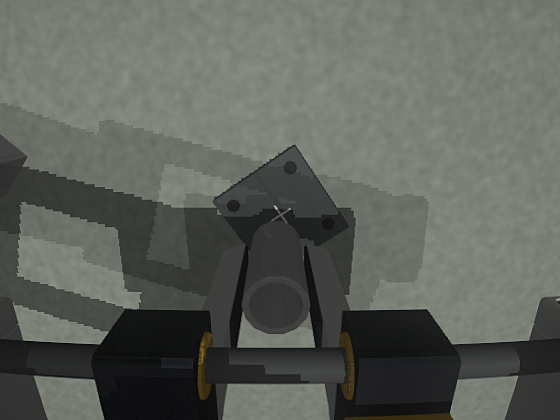

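>>> step_arm(moves=[{"dp": [0.012,0.006,0.001],"turn": 0},{"dp": [0.012,0,0],"turn": 0}])

```text
time: 25.18
tool_pos: [0.6514, -0.1314, 0.061]
tool_rot: [-3.054, 1.542, -3.064]
force: [-0.6, 0.8, -2.1]
grip_width: 0.03
```

```bash
python3 - <<'E'
from look import *
for _ in range(7):
    s=look("w39")
o=st();cv2.imwrite("pics/w39d.png",draw(s,(.6505,-.13),(.008,.078),.015))
E
```

```text
25.53 [ 0.6517 -0.132   0.0618] [[-0.029, 0.011, 1.0], [-0.003, 1.0, -0.011], [-1.0, -0.003, -0.029]] [-0.  -0.1 -1.3] 0.0301
```

View pics/w39d.png

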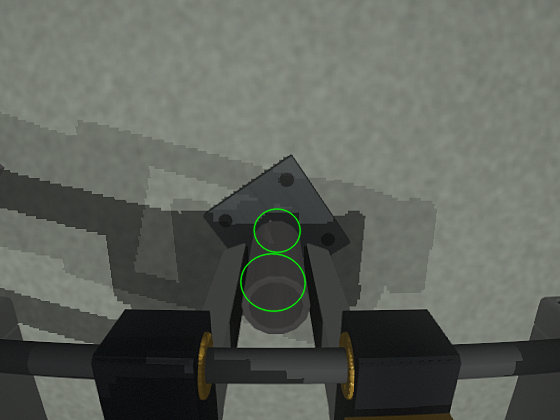

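>>> step_arm(moves=[{"dp": [0.011,0.002,-0.0005],"turn": 0}])

```text
time: 25.62
tool_pos: [0.6531, -0.131, 0.0539]
tool_rot: [-2.913, 1.548, -2.924]
force: [-0.0, -1.0, -0.5]
grip_width: 0.0305
```

```bash
python3 - <<'E'
from look import *
for _ in range(6):
    s=look("w40")
o=st()
E
```

```text
25.92 [ 0.6509 -0.13    0.0508] [[-0.029, 0.011, 1.0], [-0.003, 1.0, -0.011], [-1.0, -0.003, -0.029]] [ 0.7 -0.4 -1.4] 0.0304
```

>>> step_arm(moves=[{"dp": [0.004,0,0],"turn": 0}])

```text
time: 26.0
tool_pos: [0.6516, -0.1303, 0.048]
tool_rot: [-2.992, 1.544, -3.003]
force: [0.1, -0.7, -0.5]
grip_width: 0.0304
```

```bash
python3 - <<'E'
from look import *
for _ in range(6):
    s=look("w41")
o=st();cv2.imwrite("pics/w41d.png",draw(s,(.6505,-.13),(.008,.078),.015))
E
```

```text
26.3 [ 0.6513 -0.1302  0.0473] [[-0.027, 0.011, 1.0], [-0.003, 1.0, -0.011], [-1.0, -0.004, -0.027]] [ 1.  -1.   0.9] 0.03
```

View pics/w41d.png

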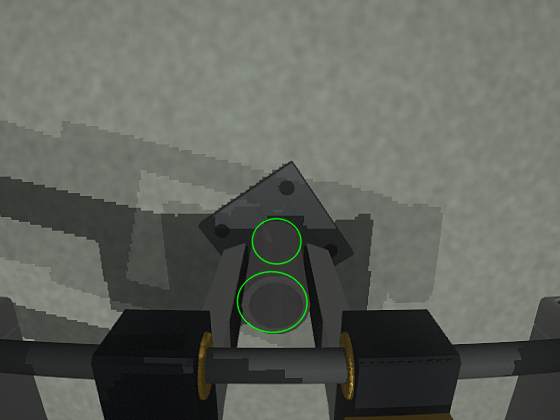

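Contact (the force turned positive) and aligned. One small press down, then release.

>>> step_arm(moves=[{"dp": [0.001,0,0],"turn": 0}])

```text
time: 26.38
tool_pos: [0.6514, -0.1302, 0.0472]
tool_rot: [-3.002, 1.543, -3.012]
force: [-1.9, 0.7, 5.9]
grip_width: 0.0304
```

```bash
python3 - <<'E'
from look import *
for _ in range(5):
    s=look("w42")
    o=st()
E
```

```text
26.43 [ 0.6514 -0.1302  0.0472] [[-0.027, 0.011, 1.0], [-0.003, 1.0, -0.011], [-1.0, -0.004, -0.027]] [-0.2 -0.3  2.9] 0.0307
26.48 [ 0.6514 -0.1302  0.0472] [[-0.027, 0.011, 1.0], [-0.003, 1.0, -0.011], [-1.0, -0.004, -0.027]] [-1.1  0.2  4.4] 0.0303
26.53 [ 0.6514 -0.1302  0.0472] [[-0.027, 0.011, 1.0], [-0.004, 1.0, -0.011], [-1.0, -0.004, -0.027]] [-0.4  0.6  4.3] 0.0303
26.58 [ 0.6514 -0.1302  0.0472] [[-0.027, 0.011, 1.0], [-0.004, 1.0, -0.011], [-1.0, -0.004, -0.027]] [-2.9  0.6  4.3] 0.0305
26.63 [ 0.6514 -0.1303  0.0472] [[-0.027, 0.011, 1.0], [-0.004, 1.0, -0.011], [-1.0, -0.004, -0.027]] [-1.8  0.7  6. ] 0.0302
```

>>> step_arm(moves=[{"dp": [0,0,0],"turn": 0}], claw=0.094)

```text
time: 26.72
tool_pos: [0.6513, -0.1302, 0.0471]
tool_rot: [-3.001, 1.544, -3.012]
force: [-0.4, 0.4, 0.4]
grip_width: 0.0345
```

```bash
python3 - <<'E'
from look import *
for _ in range(15):
    s=look("w43")
o=st();cv2.imwrite("pics/w43d.png",draw(s,(.6505,-.13),(.008,.078),.015))
E
```

```text
27.47 [ 0.6514 -0.1303  0.0472] [[-0.027, 0.011, 1.0], [-0.004, 1.0, -0.011], [-1.0, -0.004, -0.027]] [0.7 0.3 0.4] 0.0926
```

View pics/w43d.png

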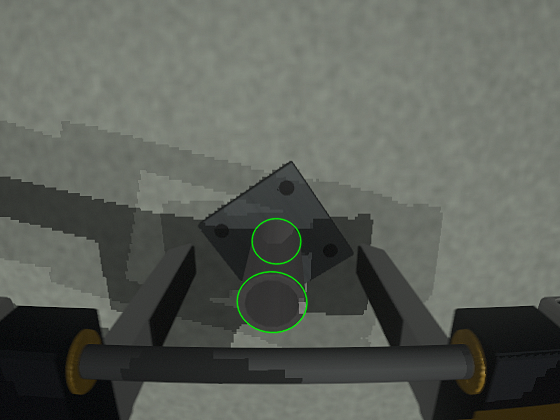

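>>> step_arm(moves=[{"dp": [-0.03,0,0],"turn": 0},{"dp": [-0.035,0,0],"turn": 0},{"dp": [-0.035,0,0],"turn": 0},{"dp": [-0.035,0,0],"turn": 0}])

```text
time: 27.8
tool_pos: [0.6489, -0.1281, 0.1725]
tool_rot: [3.082, 1.518, 3.072]
force: [0.8, -0.4, -0.4]
grip_width: 0.0941
```

```bash
python3 - <<'E'
from look import *
for _ in range(7):
    s=look("w44")
o=st()
a=look("sc44","scene");b=look("si44","side")
C=dict(large=(.352,.2715,.03),medium=(.4425,.0975,.0225),small=(.6505,-.13,.015))
for n,q in(("scene",a),("side",b)):
    for c in C.values(): q["color"]=draw(q,c,(.008,.078),c[2])
cv2.imwrite("pics/f44.png",cv2.resize(np.vstack([a["color"][190:320,180:480],b["color"][110:260,110:410]]),None,fx=2,fy=2,interpolation=2))
for n,z in(("square_a_mid",.035),("square_b_mid",.035)):
    for d in bot.landmark_of(b,n)[:1]: print(n,d["confidence"],d["point"],onz(b,d["point"],z))
E
```

```text
28.15 [ 0.6485 -0.1281  0.1694] [[-0.055, 0.011, 0.998], [0.004, 1.0, -0.011], [-0.998, 0.004, -0.055]] [-0.1 -0.3 -0.6] 0.0938
square_a_mid 0.81 [261.6, 264.0] [ 0.43072101 -0.09102034  0.035     ]
square_b_mid 0.68 [332.2, 281.3] [ 0.35757872 -0.25575517  0.035     ]
```

View pics/w44.png

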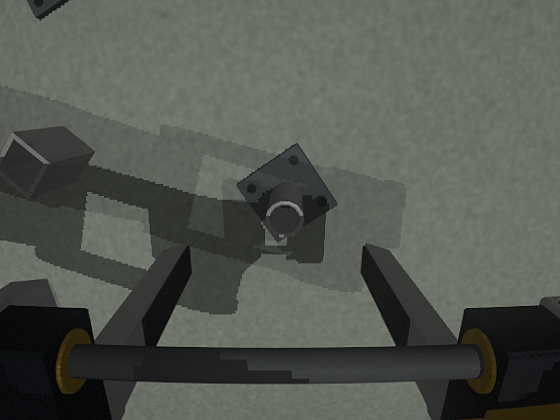

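View pics/f44.png

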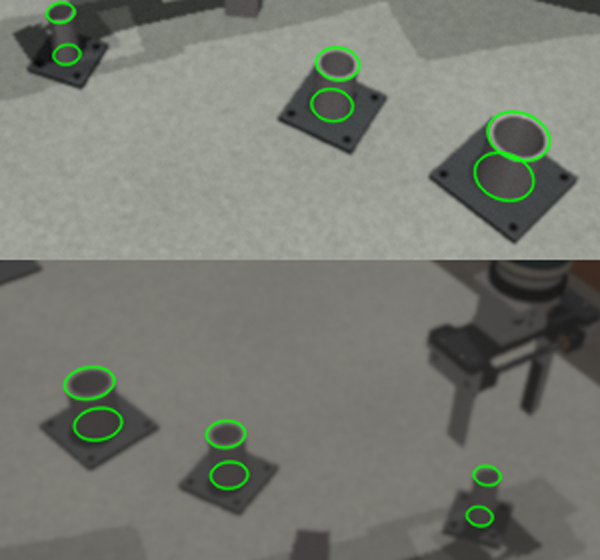

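All three tubes stand upright and centred in both fixed views, the gripper is clear, and the squares haven't moved. Handing in.

```bash
python3 -c "
from workcell import bot
print(bot.hand_in())"
```

```text
the job is handed in; nothing more can be done
None
```

I stood the three round tubes on their plates in welding order (thickest, middle, thinnest), let go of each before the next, and handed the job in at about 28 s. It reports no verdict.

- **Tubes:** in the last scene and side pictures, all three rings and feet lie on the circles I drew at the plate centres, to within about 2–3 mm by eye. The tubes look upright. The gripper was fully open, about 0.17 m up and clear of everything.
- **Square stubs:** I never touched them. The network put both within about 9 mm of its first readings. That is within its error: the two stubs' pixel positions moved only 2–4 px.
- **Disagreements:** the single-camera readings differed by a few mm, up to about 10 mm in one case, so I used triangulated points checked with the wrist camera. A few low-confidence network hits named the wrong thing and I ignored them. The tool also drifted slowly and tilted up to about 0.05 rad as it moved. I corrected its position but could not correct the tilt.

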